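# Fetch the dish locator plate from behind the dish caddy

### The job

On this microbiology bench, lift the Petri-dish caddy out of its tray and stand it upright on a free spot of the bench, then slide the flat locator plate out from under the low shelf behind it and lower it over both pins of the colony-counting stand until it lies flush on the light box. Then put the caddy back in its tray, flat and with its handle running the same way as before. Keep the caddy upright, drop nothing, and leave the other things on the bench undisturbed.

Things in the scene. Friction and masses are not known exactly. Their poses are not given: they have to be found in the camera images.
- dock: Fixed grey dock, 224 mm wide, on the bench. Origin: at bench level under the middle of the plate's storage place; x points from the tray (front) to the shelf (rear), away from the robot give or take the yaw. Tray centred at x=-114. Behind it a ledge, top 16 mm up, from x=-54 to 166; a shelf board over it from x=14 to 166, and fixed dish stacks on that from x=73, up to 110 mm above the bench.
- slot (a point): Middle of the plate's storage place on the ledge's top (dock x=0, 16 mm above the bench). Guides at dock y=+-105 mm leave 5 mm beside the plate, their tops 26 mm above the bench. A stop at dock x=56 lies behind the plate.
- shelf_edge (a point): Middle of the shelf board's front edge at its underside (dock x=14, 28 mm above the bench); the board is 12 mm thick. The plate's rear 36 mm lies under it with 6 mm above: slide the plate level, 45 mm or more along the dock's -x (over the emptied tray), before lifting.
- tray (a point): Centre of the tray's floor, where the caddy's origin belongs (4 mm above the bench). The tray is 110 x 110 mm inside; its kerbs are 5 mm thick and their tops 12 mm above the bench.
- stand: Fixed white colony-counting light box, 170 (x) x 240 (y) x 50 mm high, origin under its centre, x away from the robot give or take the yaw. On its top stand two steel pins at x=0, y=+-85 mm: 9 mm thick, 26 mm high, the top 8 mm tapering to 4 mm.
- deck (a point): Centre of the light box's top face, midway between the pins, 50 mm above the bench; the seated plate's origin belongs here.
- plate: Loose aluminium plate, 100 (x) x 200 (y) x 6 mm, about 250 g, lying in the dock. Origin: centre of its underside. 62 mm openings at y=+-42, 12 mm pin holes at y=+-85, all at x=0. Black upright grip from x=-44 to 0, 14 mm thick (along y), top 48 mm above the underside, in front of the shelf: pinch it across y near x=-22. Either way round on the pins is right.
- caddy: Loose white caddy with a stack of Petri dishes (one rigid piece), about 500 g. Origin: centre of its underside. Base 100 x 100 mm; dishes (80 mm across) up to 95 mm; handle bar on top along its x, 100 mm long, 14 mm thick (along y), from 112 to 138 mm above the underside. Starts in the tray, its x along the dock's x.
- mat: Thin blue bench mat, 125 x 125 x 2 mm, fixed and empty: the caddy may be stood on it. Origin under its centre.
- bottle: Bystander: loose white bottle, 66 mm diameter, 260 mm tall, upright, origin under its centre.
- stack: Bystander: loose stack of three Petri dishes, 88 mm diameter, 45 mm high, origin under its centre.
- dish: Bystander: single Petri dish, 88 mm diameter, 16 mm high, in front of the stand, origin under its centre.
- jar: Bystander: clear jar, 60 mm diameter, 90 mm high, with green swabs up to 150 mm, behind the stand, origin under its centre.
- tally: Bystander: steel hand tally counter, 50 x 40 x 30 mm, lying on the dock's shelf, origin under its centre.

How it is judged:
By the outcome, as a careful person would: the job done as asked, in the order asked, and still so for the second after the job is handed in, with the robot touching nothing.
It also fails if it takes over 72 s, if anything falls off the work surface, if the arm or the gripper's body presses on something with over 40 N, if the wrist force passes 120 N, or if a joint passes its speed limit or range.

### The arm

A 7-joint arm with a two-finger parallel gripper is mounted at the origin on the work surface. World frame = base frame: x ahead of the robot, y to its left, z up, the work surface at z = 0. Lengths are in m, angles in rad, forces in N, time in s.
With the tool pointing down it reaches from about 0.425 to 0.875 m from the base axis. Payload 4.7 kg.
Tool frame: the origin (TCP) lies midway between the tips of the shut fingers; the grasp point (between the pads) lies 19 mm behind it; z points along the fingers, y is the line along which they close (so a half turn about z gives the same grasp; the last joint's range is limited). The gripper opens to 87 mm and grips with 3 to 60 N. Pads are 19 mm wide; open, the fingers measure 117 mm over their backs; the gripper's body (75 mm by 190 mm) begins 51 mm behind the grasp point.
Start: joints at [1.361, 0.321, -0.07, 1.45, 0.023, 1.371, -0.057], TCP at [0.144, -0.634, 0.223] pointing down, gripper open.
Joint ranges: [-2.86, 2.86], [-0.3, 2.09], [-1.38, 1.24], [0.06, 2.45], [-1.56, 4.7], [0.09, 2.05], [-2.69, 2.69]. Speed limits (rad/s): [2.57, 2.57, 3.14, 3.14, 3.14, 3.14, 3.14].

### API

Orientations are given as a rotation vector (axis times angle).
In Python, from bench import ctrl, get_image, calibration gives the robot as it stands.
- The arm moves only by the tool apply_moves, never from a script. Its arguments are lists of equal length, an entry for each row: "dp": the shift along the tool's x, y, z in m, a list of three; "twist": the turn, a rotation vector about the tool's x, y, z in rad, a list of three; "fingers": the closure, from 0 (fully open) to 1 (shut). In form: {"dp": [[dx, dy, dz], ...], "twist": [[ax, ay, az], ...], "fingers": [fingers, ...]}. A call has 1 to 10 rows; each row shifts and turns the commanded pose from where the row before left it, along the tool's axes as they then stand; what a row does not reach is not made up. A row lasts 1/10 s, in which the tool goes at most 50 mm and 8.59 degrees, less where a joint would pass 70% of its speed; a pose out of reach is approached as far as the arm can. A call is refused whole if a number of a shift passes 0.05 or a number of a turn 0.15, either way. A call with a gripper value outside its range is refused whole. The fingers move at their own pace and stop on an object; "newtons" is the grip in N (left out, the last holds). Time passes only in rows, so rows that do not move let the fingers close. It gives the time, the measured TCP pose, the force, the opening and the grip force at its end, in the units of the state.
- ctrl.get_state(): the state, without advancing time (a new reading comes with each control period).
- get_image(name): name is "scene" or "top"; returns the picture (480x640x3 uint8, red, green, blue); there is no depth.
- calibration(name): a dict with "fx", "fy", "cx", "cy" (pixels), "k1" (the pictures are not rectified: a ray, as slopes to the right and down, at radius r is drawn at 1 + k1 r^2 times it, then the intrinsics apply), "eye" and "attitude" of the camera in the world. Camera axes: x right, y up, looking along -z (the intrinsics and any distortion apply to the point x, -y, -z); pixel columns grow to the right and rows downward; lengths in m; the calibration is good to about 2 mm. A picture is of the moment at which its call begins. calibration takes no time and is no camera call.
- ctrl.close_job(): hands the job in; it is judged then, once.
The state is a dict: "time": time; "joint_positions": joint angles; "qd": joint speeds; "joint_torque": joint torques, N m; "position": TCP position; "tool_rot": TCP orientation; "ft_force": force on the tool from outside, world axes, zero at the start; "torque": the same for the moment, N m; "grip_width": opening from 0.0 (shut) to 1.0 (fully open); "grip_force": force on a finger pad.
Only numpy, scipy, OpenCV 4.12 (cv2) and the standard library are available. Lean on these libraries where they do the work, as an engineer would, in place of code of your own. Each camera call takes 0.05 s, during which the arm holds its last target. There are 200 camera calls.

## Working session

There is one attempt and no reset: what is moved stays moved. The work goes in short steps, Python scripts to look and compute and a tool call to move; the robot and the scene stay as the last step left them, time stands still between calls to the robot, and variables do not carry over. Pictures are saved under pics/ and viewed, at most 10 in all, crops included, and the job is handed in when it is done.

Besides the shell and the picture viewer there is one more tool, called after "Emit:" in YAML: its name, and indented under it one key for each argument. apply_moves: Moves the arm, as the interface text tells. Its arguments: {"type":"object","properties":{"dp":{"type":"array"},"twist":{"type":"array"},"fingers":{"type":"array"},"newtons":{"type":"number"}},"required":["dp","twist","fingers"]}

```bash
ls; mkdir -p pics; python3 - <<'E'
from bench import ctrl,get_image,calibration
import cv2
for n in("scene","top"):
    cv2.imwrite(f"pics/{n}0.png",get_image(n)[:,:,::-1]); print(n,calibration(n))
s=ctrl.get_state(); print(s)
E
```

```text
pics
scene {'fx': 505.77112884300993, 'fy': 505.77112884300993, 'cx': 313.2570234612987, 'cy': 240.3598794461229, 'k1': -0.09238383314467052, 'eye': array([ 1.26929207, -0.13671001,  1.0266418 ]), 'attitude': array([0.55647684, 0.44067028, 1.33783837])}
top {'fx': 511.0423067543245, 'fy': 511.0423067543245, 'cx': 318.2941105098306, 'cy': 233.81145228572643, 'k1': 0.04631917631310413, 'eye': array([0.37301938, 0.01083996, 1.04782142]), 'attitude': array([ 0.10274973, -0.13445966, -1.54979252])}
{'time': 0.1, 'joint_positions': array([ 1.36109761,  0.32177445, -0.0700847 ,  1.45159114,  0.02263188,
        1.37079317, -0.05690298]), 'qd': array([ 0.00104766, -0.00030534, -0.00098447, -0.00167807,  0.00045884,
        0.00136416, -0.00074322]), 'joint_torque': array([-1.56715614e-04, -4.92566121e+01, -4.05678023e-01, -3.13399494e+01,
       -6.40360638e-02,  3.95180297e-02,  1.04259839e-04]), 'position': array([ 0.14408531, -0.63330421,  0.22153514]), 'tool_rot': array([-3.12020000e+00, -3.50663655e-01,  5.07436526e-04]), 'ft_force': array([0.83592437, 0.03864678, 0.71733739]), 'torque': array([ 0.02648082,  0.06343873, -0.0165139 ]), 'grip_force': 0.0, 'grip_width': 1.0008821838300122}
```

View pics/top0.png

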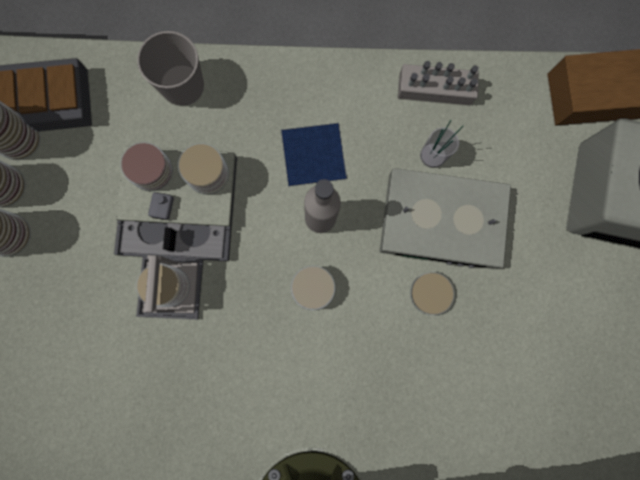

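View pics/scene0.png

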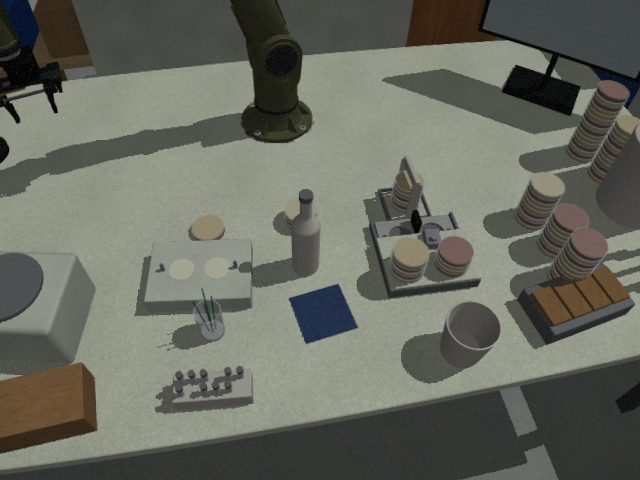

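```bash
cat > h.py <<'E'
import numpy as np, cv2
from scipy.spatial.transform import Rotation as R
from bench import ctrl,get_image,calibration
C={n:calibration(n) for n in("scene","top")}
def proj(n,P):
    c=C[n]; p=R.from_rotvec(c["attitude"]).inv().apply(np.atleast_2d(P)-c["eye"])
    s=np.c_[p[:,0],-p[:,1]]/-p[:,2:]; s=s*(1+c["k1"]*(s**2).sum(1,keepdims=True))
    return s*[c["fx"],c["fy"]]+[c["cx"],c["cy"]]
def ray(n,uv,z):
    c=C[n]; K=np.array([[c["fx"],0,c["cx"]],[0,c["fy"],c["cy"]],[0,0,1]])
    s=cv2.undistortPoints(np.array(uv,float).reshape(-1,1,2),K,np.array([c["k1"],0,0,0,0])).reshape(-1,2)
    d=R.from_rotvec(c["attitude"]).apply(np.c_[s[:,0],-s[:,1],-np.ones(len(s))])
    return c["eye"]+d*((z-c["eye"][2])/d[:,2])[:,None]
def place(o,yaw,P):
    P=np.atleast_2d(np.array(P,float))/1000; c,s=np.cos(yaw),np.sin(yaw)
    return np.c_[o[0]+c*P[:,0]-s*P[:,1],o[1]+s*P[:,0]+c*P[:,1],P[:,2]]
def crop(im,x,y,w,h,k): return cv2.resize(im[y:y+h,x:x+w],None,fx=k,fy=k,interpolation=cv2.INTER_CUBIC)
E
python3 - <<'E'
from h import *
t=cv2.imread("pics/top0.png");s=cv2.imread("pics/scene0.png")
a=np.zeros((600,800,3),np.uint8)
b=lambda c,x,y:a.__setitem__((slice(y,y+c.shape[0]),slice(x,x+c.shape[1])),c)
t=cv2.convertScaleAbs(t,alpha=1.4);s=cv2.convertScaleAbs(s,alpha=1.3)
b(crop(t,105,195,140,130,3),0,0); b(crop(t,375,160,140,110,2.7),421,0)
b(crop(s,365,150,125,60+90-10,1.5) if 0 else crop(s,360,150,130,70,3),0,390)
b(crop(s,140,230,120,90,3),421,300)
cv2.imwrite("pics/c1.png",a)
print("mat",ray("top",[[315,154]],.002),ray("scene",[[323,313]],.002))
print("pins base",ray("top",[[408,210],[493,222]],.065))
print("deck corners",ray("top",[[392,170],[510,183],[505,267],[382,252]],.05))
print("plate corners",ray("top",[[119,221],[228,222],[225,260],[116,256]],.02))
print("tray",ray("top",[[142,258],[203,262],[200,318],[138,316]],.012))
print("bottle/stack/dish/jar",ray("top",[[322,188]],.26),ray("top",[[315,287]],.045),ray("top",[[433,293]],.016),ray("top",[[437,150]],.05))
E
```

```text
mat [[7.03642753e-01 6.51221757e-04 2.00000000e-03]] [[0.70942743 0.00726373 0.002     ]]
pins base [[ 0.57387944 -0.18333358  0.065     ]
 [ 0.55315716 -0.34937313  0.065     ]]
deck corners [[ 0.65849771 -0.15473015  0.05      ]
 [ 0.63613057 -0.39156832  0.05      ]
 [ 0.46676646 -0.37506426  0.05      ]
 [ 0.49166508 -0.13416778  0.05      ]]
plate corners [[0.54833482 0.39258595 0.02      ]
 [0.55074863 0.17507742 0.02      ]
 [0.4732213  0.17774613 0.02      ]
 [0.47757293 0.39317254 0.02      ]]
tray [[0.4752192  0.34469187 0.012     ]
 [0.46919013 0.22296021 0.012     ]
 [0.35780856 0.22305501 0.012     ]
 [0.36029884 0.34433288 0.012     ]]
bottle/stack/dish/jar [[ 0.56673995 -0.00884522  0.26      ]] [[ 0.42101787 -0.0035157   0.045     ]] [[ 0.41471225 -0.2414622   0.016     ]] [[ 0.70210653 -0.24625616  0.05      ]]
```

View pics/c1.png

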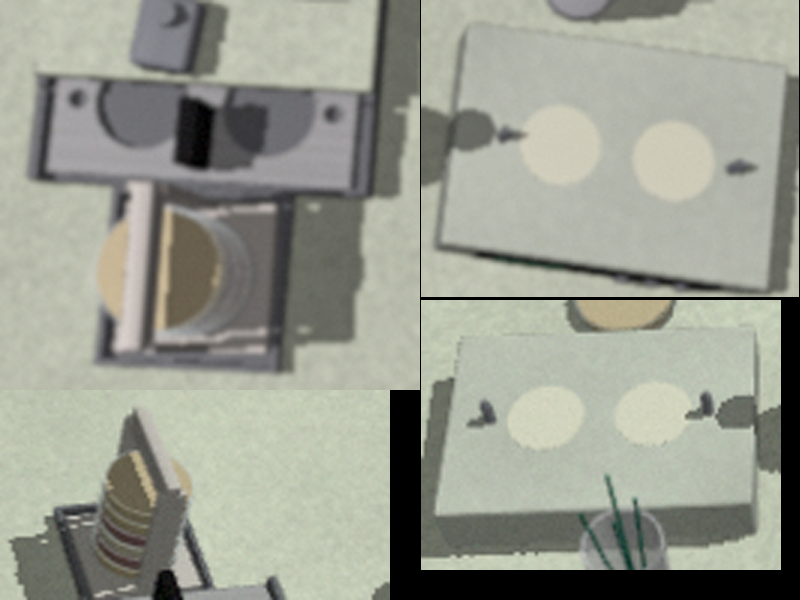

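```bash
cat > fit.py <<'E'
from h import *
from scipy.optimize import least_squares
def un(p,x,y,k,ox=0,oy=0): return [((p[0]-ox)+.5)/k-.5+x,((p[1]-oy)+.5)/k-.5+y]
def fit(obs,x0):
    f=lambda v:np.concatenate([(proj(n,place(v[:2],v[2],P))[0]-uv) for n,P,uv in obs])
    r=least_squares(f,x0,loss="soft_l1"); print(np.round(r.x,4),"res px\n",np.round(f(r.x).reshape(-1,2),1).tolist()); return r.x
if __name__=="__main__":
    D=lambda p:un(p,105,195,3); S=lambda p:un(p,375,160,2.7,421,0); Q=lambda p:un(p,140,230,3,421,300)
    print("dock");fit([("top",(-54,112,26),D((30,180))),("top",(-54,-112,26),D((370,195))),("top",(14,112,40),D((38,73))),
     ("top",(-174,60,12),D((97,362))),("top",(-174,-60,12),D((283,372))),("top",(-59,-60,12),D((295,198)))],[.51,.28,0])
    print("plate");fit([("top",(0,85,22),D((77,98))),("top",(0,-85,22),D((333,114)))],[.51,.28,0])
    st=[("top",(85,120,50),S((470,22))),("top",(85,-120,50),S((786,68))),("top",(-85,-120,50),S((770,290))),("top",(-85,120,50),S((437,246))),
     ("top",(0,85,50),S((505,134))),("top",(0,-85,50),S((735,167)))]
    sc=[("scene",(-85,-120,50),Q((460,336))),("scene",(-85,120,50),Q((755,330))),("scene",(85,120,50),Q((755,503))),("scene",(85,-120,50),Q((436,515)))]
    print("stand");fit(st,[.56,-.26,-.1]);fit(sc,[.56,-.26,-.1]);fit(st+sc,[.56,-.26,-.1])
    print("handle top ends",ray("top",[D((144,183)),D((128,350))],.142))
    print("mat",ray("top",[(282,129),(340,124),(347,181),(289,186)],.002).mean(0))
    print("bottle base",ray("top",[(322,214)],.12), ray("scene",[(306,263)],.01))
    s=ctrl.get_state();print(R.from_rotvec(s["tool_rot"]).as_matrix().round(3))
E
python3 fit.py
```

```text
dock
[ 0.5318  0.2801 -0.0322] res px
 [[0.0, -1.0], [0.5, -0.4], [-1.5, -0.3], [0.3, 0.9], [-0.4, 0.2], [0.5, 0.5]]
plate
[ 0.5318  0.2836 -0.0441] res px
 [[0.1, 0.0], [-0.1, -0.0]]
stand
[ 0.5651 -0.2644 -0.1226] res px
 [[-0.4, -0.5], [1.3, -1.2], [0.1, 0.3], [1.8, -0.7], [-0.9, 1.3], [-1.0, 1.0]]
[ 0.5698 -0.2601 -0.1196] res px
 [[0.5, 0.1], [0.5, -2.0], [-0.1, 0.1], [-0.9, 0.7]]
[ 0.5665 -0.2628 -0.123 ] res px
 [[-1.1, -1.2], [0.5, -1.8], [-0.8, -0.4], [0.9, -1.4], [-1.7, 0.6], [-1.9, 0.3], [-0.5, -1.0], [-0.7, -2.8], [-1.6, -0.9], [-2.2, -0.6]]
handle top ends [[0.46682534 0.28462258 0.142     ]
 [0.3700158  0.28720128 0.142     ]]
mat [0.70187269 0.00161279 0.002     ]
bottle base [[ 0.55192055 -0.01308399  0.12      ]] [[ 0.56961098 -0.00769616  0.01      ]]
[[ 0.975  0.222 -0.001]
 [ 0.222 -0.975  0.002]
 [-0.    -0.002 -1.   ]]
```

Emit:
apply_moves:
  dp:
    - [0, 0, -0.045]
    - [0, 0, -0.045]
    - [0, 0, -0.045]
    - [0, 0, -0.045]
    - [0.034, -0.034, 0]
    - [0.034, -0.034, 0]
    - [0.034, -0.034, 0]
    - [0.034, -0.034, 0]
    - [0.034, -0.034, 0]
    - [0.034, -0.034, 0]
  twist:
    - [0, 0, 0.0655]
    - [0, 0, 0.0655]
    - [0, 0, 0.0655]
    - [0, 0, 0.0655]
    - [0, 0, 0]
    - [0, 0, 0]
    - [0, 0, 0]
    - [0, 0, 0]
    - [0, 0, 0]
    - [0, 0, 0]
  fingers: [0, 0, 0, 0, 0, 0, 0, 0, 0, 0]

```text
time: 1.1
position: [0.3569, -0.4361, 0.4022]
tool_rot: [-3.141, 0.06, 0.001]
ft_force: [0.9, -0.8, -0.3]
grip_width: 1.0
grip_force: 0.0
```

Emit:
apply_moves:
  dp:
    - [0.0185, -0.048, 0]
    - [0.0185, -0.048, 0]
    - [0.0185, -0.048, 0]
    - [0.0185, -0.048, 0]
    - [0.0185, -0.048, 0]
    - [0.0185, -0.048, 0]
    - [0.0185, -0.048, 0]
    - [-0.01, -0.048, 0]
    - [-0.012, -0.048, 0]
    - [-0.012, -0.048, 0]
  twist:
    - [0, 0, 0]
    - [0, 0, 0]
    - [0, 0, 0]
    - [0, 0, 0]
    - [0, 0, 0]
    - [0, 0, 0]
    - [0, 0, 0]
    - [0, 0, 0]
    - [0, 0, 0]
    - [0, 0, 0]
  fingers: [0, 0, 0, 0, 0, 0, 0, 0, 0, 0]

```text
time: 2.1
position: [0.4649, 0.031, 0.402]
tool_rot: [3.141, -0.06, -0.001]
ft_force: [0.1, 0.4, 1.3]
grip_width: 1.003
grip_force: 0.0
```

Emit:
apply_moves:
  dp:
    - [-0.012, -0.048, 0]
    - [-0.012, -0.048, 0]
    - [-0.012, -0.048, 0]
    - [-0.012, -0.048, 0]
    - [-0.012, -0.04, 0]
    - [0, 0, 0]
    - [0, 0, 0]
  twist:
    - [0, 0, 0]
    - [0, 0, 0]
    - [0, 0, 0]
    - [0, 0, 0]
    - [0, 0, 0]
    - [0, 0, 0]
    - [0, 0, 0]
  fingers: [0, 0, 0, 0, 0, 0, 0]

```text
time: 2.8
position: [0.414, 0.2637, 0.4022]
tool_rot: [3.14, -0.056, -0.001]
ft_force: [0.2, 0.1, -0.8]
grip_width: 1.0
grip_force: 0.0
```

Emit:
apply_moves:
  dp:
    - [0.004, -0.0215, 0.045]
    - [0, 0, 0.045]
    - [0, 0, 0.045]
    - [0, 0, 0.045]
    - [0, 0, 0.04]
    - [0, 0, 0.025]
    - [0, 0, 0]
    - [0, 0, 0]
  twist:
    - [0, 0, 0]
    - [0, 0, 0]
    - [0, 0, 0]
    - [0, 0, 0]
    - [0, 0, 0]
    - [0, 0, 0]
    - [0, 0, 0]
    - [0, 0, 0]
  fingers: [0, 0, 0, 0, 0, 0, 0, 0]

```text
time: 3.6
position: [0.4202, 0.2832, 0.1579]
tool_rot: [3.141, -0.063, -0.001]
ft_force: [-0.4, 1.2, -0.1]
grip_width: 1.0
grip_force: 0.0
```

```bash
python3 - <<'E'
from h import *
t=get_image("top")[:,:,::-1];s=get_image("scene")[:,:,::-1]
st=ctrl.get_state();print(st["position"],st["joint_positions"].round(2))
p=st["position"]
for im,n in((t,"top"),(s,"scene")):
    print(n,proj(n,[p,[.4184,.2855,.142]]))
a=np.zeros((420,800,3),np.uint8)
a[:,:400]=crop(t,90,180,133,140,3)[:420,:400-1+0] if 0 else cv2.resize(t[180:320,90:223],(400,420),interpolation=cv2.INTER_CUBIC)
a[:,400:]=cv2.resize(s[90:230,350:483],(400,420),interpolation=cv2.INTER_CUBIC)
cv2.imwrite("pics/g1.png",a)
E
```

```text
[0.42088852 0.28443076 0.1592664 ] [ 0.3   0.15 -1.01  1.86  0.14  1.2  -2.36]
top [[147.94996415 281.26303977]
 [150.28514637 283.26339616]]
scene [[411.86265574 163.12271814]
 [410.82495865 167.39841603]]
```

View pics/g1.png

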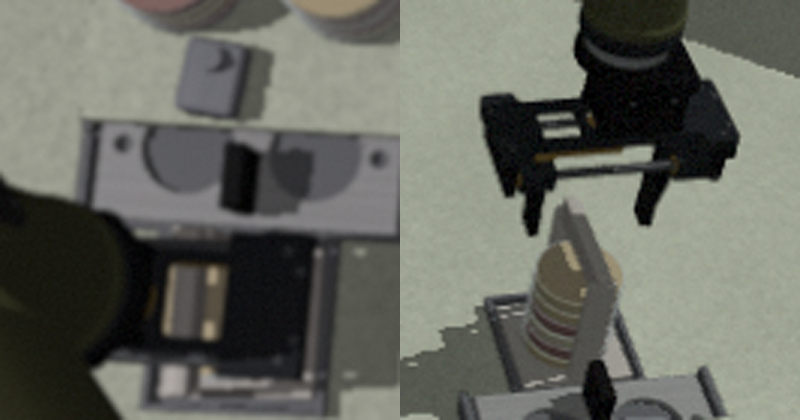

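Emit:
apply_moves:
  dp:
    - [-0.001, -0.002, 0.023]
    - [0, 0, 0.023]
    - [0, 0, 0]
    - [0, 0, 0]
    - [0, 0, 0]
    - [0, 0, 0]
    - [0, 0, 0]
    - [0, 0, 0]
    - [0, 0, 0]
    - [0, 0, 0]
  twist:
    - [0, 0, 0]
    - [0, 0, 0]
    - [0, 0, 0]
    - [0, 0, 0]
    - [0, 0, 0]
    - [0, 0, 0]
    - [0, 0, 0]
    - [0, 0, 0]
    - [0, 0, 0]
    - [0, 0, 0]
  fingers: [0, 0, 0, 0.5, 0.6, 0.9, 1, 1, 1, 1]
  newtons: 40

```text
time: 4.7
position: [0.4184, 0.2864, 0.1116]
tool_rot: [3.141, -0.06, 0.0]
ft_force: [-0.2, -0.7, -0.7]
grip_width: 0.449
grip_force: 0.0
```

Emit:
apply_moves:
  dp:
    - [0, 0, 0]
    - [0, 0, 0]
    - [0, 0, 0]
    - [0, 0, 0]
    - [0, 0, 0]
    - [0, 0, 0]
  twist:
    - [0, 0, 0]
    - [0, 0, 0]
    - [0, 0, 0]
    - [0, 0, 0]
    - [0, 0, 0]
    - [0, 0, 0]
  fingers: [1, 1, 1, 1, 1, 1]

```text
time: 5.3
position: [0.4183, 0.2871, 0.1116]
tool_rot: [-3.14, 0.059, 0.0]
ft_force: [-0.5, 1.8, -0.1]
grip_width: 0.157
grip_force: 39.9
```

Emit:
apply_moves:
  dp:
    - [0, 0, -0.008]
    - [0, 0, -0.02]
    - [0, 0, -0.03]
    - [0, 0, -0.03]
    - [0, 0, -0.03]
    - [0, 0, -0.03]
    - [0, 0, -0.015]
    - [0.01, 0, 0]
    - [0.02, 0.005, 0]
    - [0.03, 0.01, 0]
  twist:
    - [0, 0, 0]
    - [0, 0, 0]
    - [0, 0, 0]
    - [0, 0, 0]
    - [0, 0, 0]
    - [0, 0, 0]
    - [0, 0, 0]
    - [0, 0, 0]
    - [0, 0, 0]
    - [0, 0, 0]
  fingers: [1, 1, 1, 1, 1, 1, 1, 1, 1, 1]

```text
time: 6.3
position: [0.4769, 0.2694, 0.2726]
tool_rot: [3.139, -0.056, -0.004]
ft_force: [0.0, 1.0, -5.4]
grip_width: 0.159
grip_force: 39.9
```

Emit:
apply_moves:
  dp:
    - [0.035, 0.01, 0]
    - [0.035, 0.01, 0]
    - [0.035, 0.01, 0]
    - [0.035, 0.01, 0]
    - [0.035, 0.02, 0]
    - [0.03, 0.03, 0]
    - [0, 0.035, 0]
    - [0.005, 0.035, 0]
    - [0.005, 0.035, 0]
    - [0.005, 0.03, 0]
  twist:
    - [0, 0, 0]
    - [0, 0, 0]
    - [0, 0, 0]
    - [0, 0, 0]
    - [0, 0, 0]
    - [0, 0, 0]
    - [0, 0, 0]
    - [0, 0, 0]
    - [0, 0, 0]
    - [0, 0, 0]
  fingers: [1, 1, 1, 1, 1, 1, 1, 1, 1, 1]

```text
time: 7.3
position: [0.6889, 0.032, 0.2701]
tool_rot: [3.139, -0.064, -0.008]
ft_force: [-0.0, -0.4, -6.1]
grip_width: 0.158
grip_force: 39.9
```

Emit:
apply_moves:
  dp:
    - [0.005, 0.018, 0]
    - [0, 0, 0]
    - [0, 0, 0]
  twist:
    - [0, 0, 0]
    - [0, 0, 0]
    - [0, 0, 0]
  fingers: [1, 1, 1]

```text
time: 7.6
position: [0.6932, 0.0181, 0.2724]
tool_rot: [-3.14, 0.06, 0.005]
ft_force: [-0.1, 1.8, -5.7]
grip_width: 0.157
grip_force: 39.9
```

```bash
python3 -c "
from h import *
s=ctrl.get_state();print(s['position'],s['tool_rot'],s['joint_positions'].round(2),s['ft_force'],s['grip_force'])"
```

```text
[0.69315201 0.0181069  0.2723821 ] [-3.13971917  0.06015019  0.00479666] [ 0.48  0.53 -0.84  1.22  0.38  1.56 -1.91] [-0.07366622  1.76314682 -5.66094679] 39.947130368091166
```

Emit:
apply_moves:
  dp:
    - [0.0125, 0.0115, 0]
    - [0, 0, 0.02]
    - [0, 0, 0.03]
    - [0, 0, 0.03]
    - [0, 0, 0.03]
    - [0, 0, 0.025]
    - [0, 0, 0.015]
    - [0, 0, 0.005]
    - [0, 0, 0]
    - [0, 0, 0]
  twist:
    - [0, 0, 0]
    - [0, 0, 0]
    - [0, 0, 0]
    - [0, 0, 0]
    - [0, 0, 0]
    - [0, 0, 0]
    - [0, 0, 0]
    - [0, 0, 0]
    - [0, 0, 0]
    - [0, 0, 0]
  fingers: [1, 1, 1, 1, 1, 1, 1, 1, 1, 1]

```text
time: 8.6
position: [0.7064, 0.0065, 0.1212]
tool_rot: [-3.141, 0.059, -0.004]
ft_force: [0.1, -0.7, -6.1]
grip_width: 0.158
grip_force: 39.9
```

Emit:
apply_moves:
  dp:
    - [0, 0, 0.004]
    - [0, 0, 0.003]
    - [0, 0, 0.002]
    - [0, 0, 0]
  twist:
    - [0, 0, 0]
    - [0, 0, 0]
    - [0, 0, 0]
    - [0, 0, 0]
  fingers: [1, 1, 1, 1]

```text
time: 9.0
position: [0.7056, 0.0057, 0.1107]
tool_rot: [3.141, -0.06, 0.001]
ft_force: [-0.7, -0.6, -4.7]
grip_width: 0.153
grip_force: 39.9
```

Emit:
apply_moves:
  dp:
    - [0, 0, 0.002]
    - [0, 0, 0]
  twist:
    - [0, 0, 0]
    - [0, 0, 0]
  fingers: [1, 1]

```text
time: 9.2
position: [0.7063, 0.0062, 0.1102]
tool_rot: [-3.141, 0.06, -0.004]
ft_force: [0.9, 0.8, 2.1]
grip_width: 0.154
grip_force: 40.0
```

Emit:
apply_moves:
  dp:
    - [0, 0, 0]
    - [0, 0, 0]
    - [0, 0, 0]
    - [0, 0, 0]
    - [0, 0, 0]
    - [0, 0, 0]
    - [0, 0, -0.02]
    - [0, 0, -0.04]
    - [0, 0, -0.045]
    - [0, 0, -0.045]
  twist:
    - [0, 0, 0]
    - [0, 0, 0]
    - [0, 0, 0]
    - [0, 0, 0]
    - [0, 0, 0]
    - [0, 0, 0]
    - [0, 0, 0]
    - [0, 0, 0]
    - [0, 0, 0]
    - [0, 0, 0]
  fingers: [0, 0, 0, 0, 0, 0, 0, 0, 0, 0]

```text
time: 10.2
position: [0.705, 0.0057, 0.2599]
tool_rot: [3.141, -0.06, -0.001]
ft_force: [1.2, -0.0, 0.7]
grip_width: 0.959
grip_force: 0.0
```

Emit:
apply_moves:
  dp:
    - [0, -0.03, -0.02]
    - [0, -0.045, -0.02]
    - [-0.002, -0.045, 0]
    - [-0.005, -0.045, 0]
    - [-0.02, -0.03, 0]
    - [-0.04, -0.0155, 0]
    - [-0.045, -0.0155, 0]
    - [-0.045, -0.0155, 0]
    - [-0.04, -0.0155, 0]
    - [0, -0.01, 0]
  twist:
    - [0, 0, 0]
    - [0, 0, 0]
    - [0, 0, 0]
    - [0, 0, 0]
    - [0, 0, 0]
    - [0, 0, 0]
    - [0, 0, 0]
    - [0, 0, 0]
    - [0, 0, 0]
    - [0, 0, 0]
  fingers: [0, 0, 0, 0, 0, 0, 0, 0, 0, 0]

```text
time: 11.2
position: [0.5127, 0.2838, 0.2996]
tool_rot: [3.139, -0.048, 0.001]
ft_force: [0.1, -0.1, 0.1]
grip_width: 1.003
grip_force: 0.0
```

Emit:
apply_moves:
  dp:
    - [0, 0, 0]
    - [0, 0, 0]
  twist:
    - [0, 0, 0]
    - [0, 0, 0]
  fingers: [0, 0]

```text
time: 11.4
position: [0.52, 0.2791, 0.2985]
tool_rot: [3.141, -0.062, 0.001]
ft_force: [-0.2, -0.6, -0.1]
grip_width: 1.001
grip_force: 0.0
```

```bash
python3 - <<'E'
from h import *
t=get_image("top")[:,:,::-1];s=get_image("scene")[:,:,::-1]
cv2.imwrite("pics/p_top.png",t);cv2.imwrite("pics/p_scene.png",s)
st=ctrl.get_state();print(st["position"],st["joint_positions"].round(2))
G=place((.532,.2825),-.042,[(-22,0,64),(-44,0,64),(0,0,64),(0,85,22),(0,-85,22)])
print(G);print(proj("top",G),proj("scene",G))
s2=cv2.resize(s[130:280,345:495],(600,600),interpolation=cv2.INTER_CUBIC)
t2=cv2.resize(t[110:335,100:175],(200,600),interpolation=cv2.INTER_CUBIC)
cv2.imwrite("pics/g2.png",np.hstack([s2,t2]))
E
```

```text
[0.52034708 0.27864667 0.2981226 ] [ 0.25  0.29 -0.98  1.46  0.24  1.52 -2.33]
[[0.5100194  0.28342373 0.064     ]
 [0.4880388  0.28434746 0.064     ]
 [0.532      0.2825     0.064     ]
 [0.53556895 0.36742504 0.022     ]
 [0.52843105 0.19757496 0.022     ]]
[[166.93193073 237.73937242]
 [165.73821463 249.06709377]
 [168.11061999 226.48983132]
 [130.95451358 227.34632194]
 [216.16792911 232.49136091]] [[415.81075977 215.10254361]
 [413.5252078  208.56545124]
 [418.14055039 221.77769482]
 [446.85099656 228.93516304]
 [382.90572762 235.65254398]]
```

View pics/g2.png

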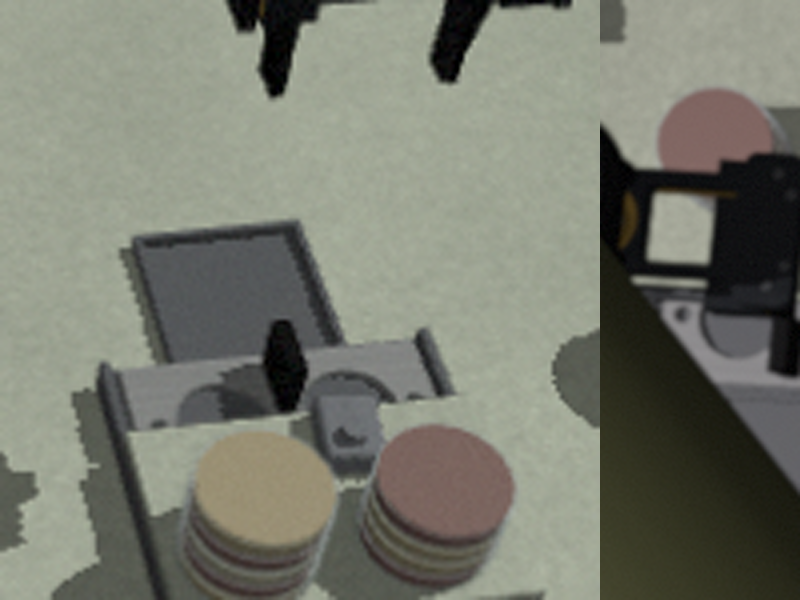

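Emit:
apply_moves:
  dp:
    - [-0.0105, -0.0045, 0.03]
    - [0, 0, 0.045]
    - [0, 0, 0.045]
    - [0, 0, 0.045]
    - [0, 0, 0.04]
    - [0, 0, 0.03]
    - [0, 0, 0.015]
    - [0, 0, 0]
    - [0, 0, 0]
  twist:
    - [0, 0, 0]
    - [0, 0, 0]
    - [0, 0, 0]
    - [0, 0, 0]
    - [0, 0, 0]
    - [0, 0, 0]
    - [0, 0, 0]
    - [0, 0, 0]
    - [0, 0, 0]
  fingers: [0, 0, 0, 0, 0, 0, 0, 0, 0]

```text
time: 12.4
position: [0.5095, 0.2854, 0.0495]
tool_rot: [-3.14, 0.061, -0.001]
ft_force: [-0.3, 0.0, 0.4]
grip_width: 1.0
grip_force: 0.0
```

Emit:
apply_moves:
  dp:
    - [0, 0.0015, 0.01]
    - [0, 0, 0.008]
    - [0, 0, 0]
    - [0, 0, 0]
    - [0, 0, 0]
    - [0, 0, 0]
    - [0, 0, 0]
    - [0, 0, 0]
    - [0, 0, 0]
    - [0, 0, 0]
  twist:
    - [0, 0, 0]
    - [0, 0, 0]
    - [0, 0, 0]
    - [0, 0, 0]
    - [0, 0, 0]
    - [0, 0, 0]
    - [0, 0, 0]
    - [0, 0, 0]
    - [0, 0, 0]
    - [0, 0, 0]
  fingers: [0, 0.5, 1, 1, 1, 1, 1, 1, 1, 1]
  newtons: 35

```text
time: 13.4
position: [0.5084, 0.2835, 0.0306]
tool_rot: [3.141, -0.06, 0.0]
ft_force: [0.2, 0.4, -1.0]
grip_width: 0.264
grip_force: 0.0
```

Emit:
apply_moves:
  dp:
    - [0, 0, 0]
    - [0, 0, 0]
  twist:
    - [0, 0, 0]
    - [0, 0, 0]
  fingers: [1, 1]

```text
time: 13.6
position: [0.5083, 0.2839, 0.0305]
tool_rot: [-3.141, 0.059, -0.0]
ft_force: [0.1, 0.9, -0.8]
grip_width: 0.161
grip_force: 35.0
```

Emit:
apply_moves:
  dp:
    - [0, 0, -0.002]
    - [-0.004, 0, 0]
    - [-0.01, 0, 0]
    - [-0.012, 0, 0]
    - [-0.012, 0, 0]
    - [-0.012, 0, 0]
    - [-0.008, 0, 0]
    - [0, 0, 0]
    - [0, 0, 0]
  twist:
    - [0, 0, 0]
    - [0, 0, 0]
    - [0, 0, 0]
    - [0, 0, 0]
    - [0, 0, 0]
    - [0, 0, 0]
    - [0, 0, 0]
    - [0, 0, 0]
    - [0, 0, 0]
  fingers: [1, 1, 1, 1, 1, 1, 1, 1, 1]

```text
time: 14.5
position: [0.4508, 0.2856, 0.0328]
tool_rot: [3.141, -0.06, 0.002]
ft_force: [0.1, 0.3, -3.4]
grip_width: 0.155
grip_force: 35.0
```

Emit:
apply_moves:
  dp:
    - [0, 0, -0.01]
    - [0, 0, -0.025]
    - [0, 0, -0.035]
    - [0, 0, -0.04]
    - [0, 0, -0.04]
    - [0, 0, -0.04]
    - [0, 0, -0.04]
    - [0, 0, -0.04]
    - [0, 0, -0.03]
    - [0, 0.015, 0]
  twist:
    - [0, 0, 0]
    - [0, 0, 0]
    - [0, 0, 0]
    - [0, 0, 0]
    - [0, 0, 0]
    - [0, 0, 0]
    - [0, 0, 0]
    - [0, 0, 0]
    - [0, 0, 0]
    - [0, 0, 0]
  fingers: [1, 1, 1, 1, 1, 1, 1, 1, 1, 1]

```text
time: 15.5
position: [0.4508, 0.2746, 0.3381]
tool_rot: [-3.135, 0.053, -0.011]
ft_force: [-0.8, 0.2, -2.7]
grip_width: 0.161
grip_force: 35.0
```

Emit:
apply_moves:
  dp:
    - [0.004, 0.025, 0]
    - [0.008, 0.035, 0]
    - [0.008, 0.04, 0]
    - [0.008, 0.04, 0]
    - [0.008, 0.04, 0]
    - [0.008, 0.04, 0]
    - [0.008, 0.04, 0]
    - [0.008, 0.04, 0]
    - [0.008, 0.04, 0]
    - [0.008, 0.04, 0]
  twist:
    - [0, 0, 0]
    - [0, 0, 0]
    - [0, 0, 0]
    - [0, 0, 0]
    - [0, 0, 0]
    - [0, 0, 0]
    - [0, 0, 0]
    - [0, 0, 0]
    - [0, 0, 0]
    - [0, 0, 0]
  fingers: [1, 1, 1, 1, 1, 1, 1, 1, 1, 1]

```text
time: 16.5
position: [0.5116, -0.1134, 0.3335]
tool_rot: [3.141, -0.059, 0.002]
ft_force: [0.6, -0.2, -2.4]
grip_width: 0.156
grip_force: 35.0
```

Emit:
apply_moves:
  dp:
    - [0.008, 0.04, 0]
    - [0.008, 0.04, 0]
    - [0.008, 0.03, 0]
    - [0.004, 0.02, 0]
    - [0, 0, 0]
    - [0, 0, 0]
  twist:
    - [0, 0, 0.02]
    - [0, 0, 0.02]
    - [0, 0, 0.02]
    - [0, 0, 0.02]
    - [0, 0, 0]
    - [0, 0, 0]
  fingers: [1, 1, 1, 1, 1, 1]

```text
time: 17.1
position: [0.5313, -0.2424, 0.3328]
tool_rot: [-3.135, 0.184, -0.0]
ft_force: [0.7, 1.1, -2.0]
grip_width: 0.16
grip_force: 35.0
```

Emit:
apply_moves:
  dp:
    - [0.007, 0.008, 0.02]
    - [0.007, 0.0085, 0.03]
    - [0, 0, 0.04]
    - [0, 0, 0.04]
    - [0, 0, 0.04]
    - [0, 0, 0.03]
    - [0, 0, 0.02]
    - [0, 0, 0.008]
    - [0, 0, 0]
    - [0, 0, 0]
  twist:
    - [0, 0, 0.005]
    - [0, 0, 0]
    - [0, 0, 0]
    - [0, 0, 0]
    - [0, 0, 0]
    - [0, 0, 0]
    - [0, 0, 0]
    - [0, 0, 0]
    - [0, 0, 0]
    - [0, 0, 0]
  fingers: [1, 1, 1, 1, 1, 1, 1, 1, 1, 1]

```text
time: 18.1
position: [0.5442, -0.261, 0.1062]
tool_rot: [3.135, -0.192, 0.004]
ft_force: [1.0, -0.0, -1.5]
grip_width: 0.157
grip_force: 35.0
```

```bash
python3 - <<'E'
from h import *
t=get_image("top")[:,:,::-1];s=get_image("scene")[:,:,::-1]
cv2.imwrite("pics/q_top.png",t);cv2.imwrite("pics/q_scene.png",s)
st=ctrl.get_state();print(st["position"],st["tool_rot"],st["joint_positions"].round(2))
a=cv2.resize(t[160:275,375:515],(700,575),interpolation=cv2.INTER_CUBIC)
cv2.imwrite("pics/q1.png",cv2.convertScaleAbs(a,alpha=1.4))
a=cv2.resize(s[210:320,135:265],(780,594) if 0 else (650,550),interpolation=cv2.INTER_CUBIC)
cv2.imwrite("pics/q2.png",cv2.convertScaleAbs(a,alpha=1.3))
E
```

```text
[ 0.5442387  -0.26156067  0.1064982 ] [ 3.13435603 -0.19266496  0.00443092] [ 0.85  0.35 -0.54  1.7   0.2   1.14 -1.44]
```

View pics/q1.png

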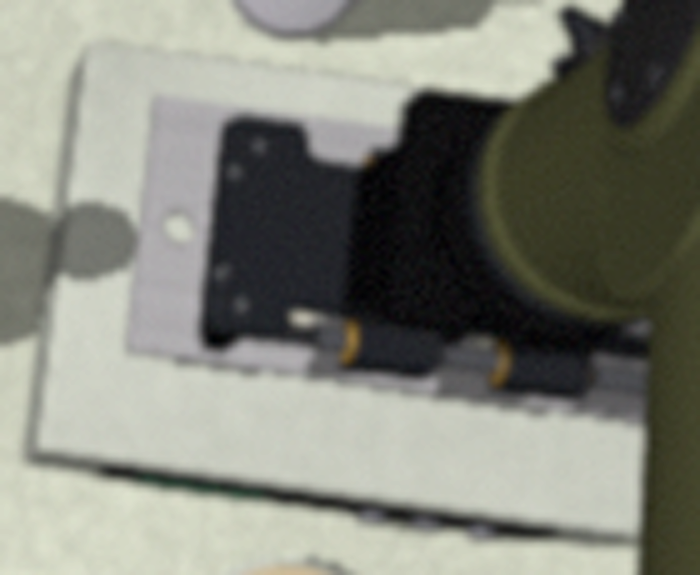

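View pics/q2.png

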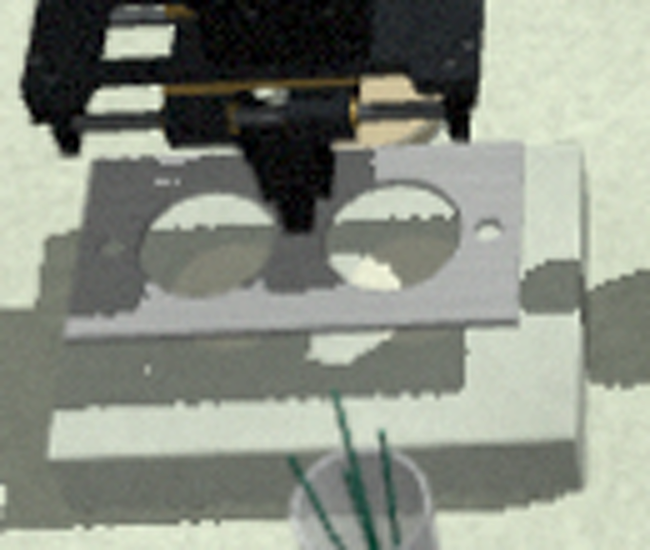

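```bash
cat > ov.py <<'E'
from h import *
def patch(im,n,uv,rings,k=12,w=16,h=22):
    x,y=int(uv[0])-w//2,int(uv[1])-h//2
    a=cv2.convertScaleAbs(crop(im,x,y,w,h,k),alpha=1.4)
    for P,c in rings:
        q=((proj(n,P)-[x,y]+.5)*k-.5).round().astype(np.int32); cv2.polylines(a,[q.reshape(-1,1,2)],True,c,1)
    return a
th=np.linspace(0,2*np.pi,24)
def circ(o,yaw,x,y,z,r): return place(o,yaw,np.c_[x+r*np.cos(th),y+r*np.sin(th),z+0*th])
if __name__=="__main__":
    S=((.565,-.263),-.122); out=[]
    tcp=np.array([.5442,-.2613,.1064]); psi=-.1225
    pl=(tcp[:2]+.0235*np.array([np.cos(psi),np.sin(psi)]),psi); zt=98
    for n,f0,f1 in(("top","top0","q_top"),("scene","scene0","q_scene")):
        a=cv2.imread(f"pics/{f0}.png");b=cv2.imread(f"pics/{f1}.png")
        for y in(85,-85):
            r=[(circ(*S,0,y,50,4.5),(0,0,255)),(circ(*S,0,y,68,4.5),(0,255,255)),(circ(*S,0,y,76,2),(0,255,0))]
            out.append(patch(a,n,proj(n,place(*S,[0,y,60]))[0],r))
            if n=="scene" or y==85: out.append(patch(b,n,proj(n,place(*pl,[0,y,zt]))[0],[(circ(*pl,0,y,zt,6),(0,0,255))]))
    while len(out)<8: out.append(out[0]*0)
    o=np.vstack([np.hstack(out[:4]),np.hstack(out[4:8])]); print(o.shape)
    cv2.imwrite("pics/ov1.png",o)
    # order: top pin+, top hole+, top pin-, scene pin+ / scene hole+, scene pin-, scene hole-
E
python3 ov.py
```

```text
(528, 768, 3)
```

View pics/ov1.png

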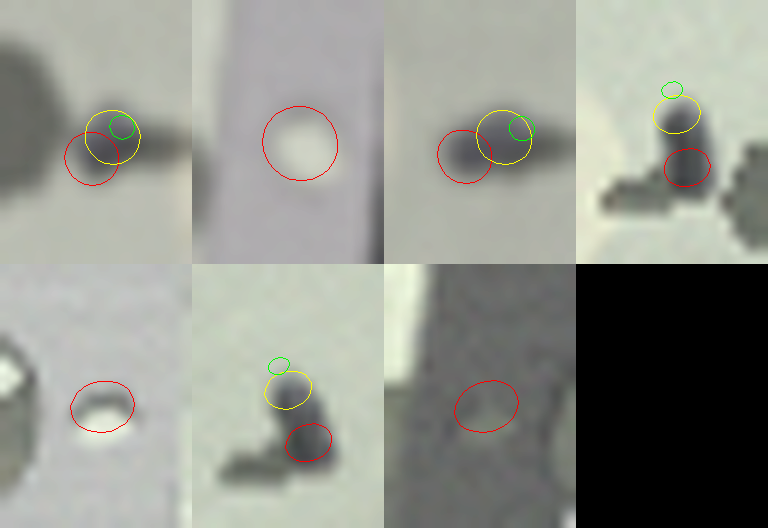

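Emit:
apply_moves:
  dp:
    - [-0.0027, -0.0012, 0]
    - [0, 0, 0.006]
    - [0, 0, 0.006]
    - [0, 0, 0.004]
    - [0, 0, 0.003]
    - [0, 0, 0]
    - [0, 0, 0]
  twist:
    - [0, 0, 0]
    - [0, 0, 0]
    - [0, 0, 0]
    - [0, 0, 0]
    - [0, 0, 0]
    - [0, 0, 0]
    - [0, 0, 0]
  fingers: [1, 1, 1, 1, 1, 1, 1]

```text
time: 18.9
position: [0.5407, -0.2596, 0.0854]
tool_rot: [-3.135, 0.193, -0.0]
ft_force: [1.2, 1.1, -2.7]
grip_width: 0.155
grip_force: 35.0
```

Emit:
apply_moves:
  dp:
    - [0, 0, 0.003]
    - [0, 0, 0.003]
    - [0, 0, 0.001]
    - [0, 0, 0]
  twist:
    - [0, 0, 0]
    - [0, 0, 0]
    - [0, 0, 0]
    - [0, 0, 0]
  fingers: [1, 1, 1, 1]

```text
time: 19.3
position: [0.5415, -0.2592, 0.0788]
tool_rot: [-3.135, 0.193, -0.003]
ft_force: [3.8, 2.5, -2.1]
grip_width: 0.158
grip_force: 35.0
```

Emit:
apply_moves:
  dp:
    - [0.0006, -0.0005, 0]
    - [0, 0, 0.003]
    - [0, 0, 0.003]
    - [0, 0, 0]
  twist:
    - [0, 0, 0]
    - [0, 0, 0]
    - [0, 0, 0]
    - [0, 0, 0]
  fingers: [1, 1, 1, 1]

```text
time: 19.7
position: [0.5415, -0.2592, 0.0722]
tool_rot: [-3.135, 0.193, -0.001]
ft_force: [4.0, 2.4, -3.8]
grip_width: 0.158
grip_force: 35.0
```

Emit:
apply_moves:
  dp:
    - [0.0008, -0.0006, 0]
    - [0, 0, 0.003]
    - [0, 0, 0.003]
    - [0, 0, 0]
  twist:
    - [0, 0, 0]
    - [0, 0, 0]
    - [0, 0, 0]
    - [0, 0, 0]
  fingers: [1, 1, 1, 1]

```text
time: 20.1
position: [0.5416, -0.2591, 0.0659]
tool_rot: [-3.136, 0.194, 0.001]
ft_force: [3.8, 1.6, -3.1]
grip_width: 0.159
grip_force: 35.0
```

Emit:
apply_moves:
  dp:
    - [0, 0, 0.001]
    - [0, 0, 0.001]
    - [0, 0, 0]
  twist:
    - [0, 0, 0]
    - [0, 0, 0]
    - [0, 0, 0]
  fingers: [1, 1, 1]

```text
time: 20.4
position: [0.5417, -0.2591, 0.0645]
tool_rot: [3.135, -0.193, -0.001]
ft_force: [0.9, 2.1, -0.1]
grip_width: 0.158
grip_force: 35.0
```

Emit:
apply_moves:
  dp:
    - [0, 0, 0.001]
    - [0, 0, 0]
  twist:
    - [0, 0, 0]
    - [0, 0, 0]
  fingers: [1, 1]

```text
time: 20.6
position: [0.5417, -0.2591, 0.0645]
tool_rot: [3.135, -0.193, -0.001]
ft_force: [-1.6, 1.5, 4.7]
grip_width: 0.154
grip_force: 35.0
```

Seated (position stopped, force rising). Release and rise.

Emit:
apply_moves:
  dp:
    - [0, 0, 0]
    - [0, 0, 0]
    - [0, 0, 0]
    - [0, 0, 0]
    - [0, 0, 0]
    - [0, 0, -0.02]
    - [0, 0, -0.04]
    - [0, 0, -0.045]
    - [0, 0, -0.045]
    - [0, 0, -0.045]
  twist:
    - [0, 0, 0]
    - [0, 0, 0]
    - [0, 0, 0]
    - [0, 0, 0]
    - [0, 0, 0]
    - [0, 0, 0]
    - [0, 0, 0]
    - [0, 0, 0]
    - [0, 0, 0]
    - [0, 0, 0]
  fingers: [0, 0, 0, 0, 0, 0, 0, 0, 0, 0]

```text
time: 21.6
position: [0.5417, -0.2589, 0.2604]
tool_rot: [3.135, -0.193, -0.0]
ft_force: [-0.3, -0.2, 0.6]
grip_width: 0.959
grip_force: 0.0
```

Emit:
apply_moves:
  dp:
    - [0, 0, -0.045]
    - [0, 0, -0.045]
    - [0, 0, -0.045]
    - [0.022, -0.0387, 0]
    - [0.022, -0.0387, 0]
    - [0.022, -0.0387, 0]
    - [0.022, -0.0387, 0]
    - [0.022, -0.0387, 0]
    - [0.022, -0.0387, 0]
    - [0.022, -0.0387, 0]
  twist:
    - [0, 0, -0.028]
    - [0, 0, -0.028]
    - [0, 0, -0.028]
    - [0, 0, 0]
    - [0, 0, 0]
    - [0, 0, 0]
    - [0, 0, 0]
    - [0, 0, 0]
    - [0, 0, 0]
    - [0, 0, 0]
  fingers: [0, 0, 0, 0, 0, 0, 0, 0, 0, 0]

```text
time: 22.6
position: [0.7073, 0.0068, 0.3934]
tool_rot: [3.14, -0.063, -0.0]
ft_force: [0.9, -0.4, 0.1]
grip_width: 0.999
grip_force: 0.0
```

Emit:
apply_moves:
  dp:
    - [0, 0, 0]
    - [0, 0, 0]
  twist:
    - [0, 0, 0]
    - [0, 0, 0]
  fingers: [0, 0]

```text
time: 22.8
position: [0.7066, 0.0075, 0.3924]
tool_rot: [-3.141, 0.057, 0.003]
ft_force: [0.1, -0.7, -0.5]
grip_width: 0.997
grip_force: 0.0
```

```bash
python3 - <<'E'
from h import *
t=get_image("top")[:,:,::-1];s=get_image("scene")[:,:,::-1]
st=ctrl.get_state();print(st["position"],st["tool_rot"],st["joint_positions"].round(2))
a=cv2.resize(t[130:310,370:520],(400,480),interpolation=cv2.INTER_CUBIC)
b=cv2.resize(s[190:370,135:285],(400,480),interpolation=cv2.INTER_CUBIC)
cv2.imwrite("pics/r1.png",cv2.convertScaleAbs(np.hstack([a,b]),alpha=1.3))
E
```

```text
[0.70640506 0.00420285 0.39356155] [ 3.13973228e+00 -6.42220024e-02 -1.12080178e-04] [ 0.32  0.51 -0.66  0.93  0.32  1.78 -1.82]
```

View pics/r1.png

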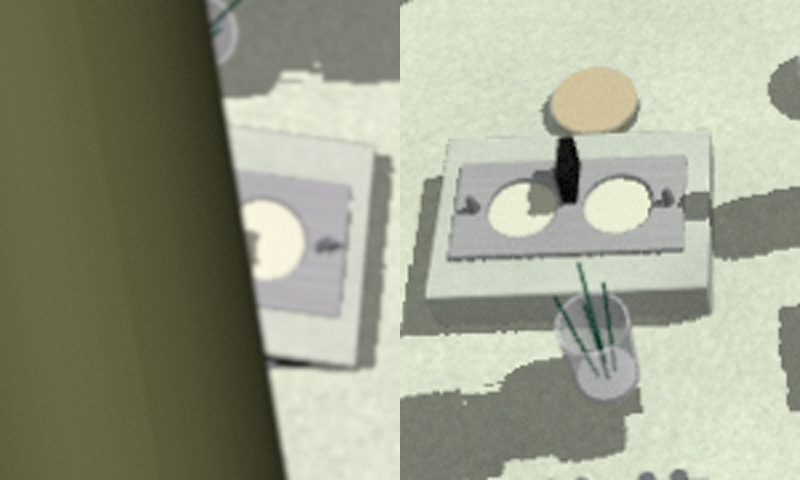

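Emit:
apply_moves:
  dp:
    - [0, 0, 0.045]
    - [0, 0, 0.045]
    - [0, 0, 0.045]
    - [0, 0, 0.045]
    - [0, 0, 0.045]
    - [0, 0, 0.025]
    - [0, 0, 0.01]
    - [0, 0, 0]
    - [0, 0, 0]
  twist:
    - [0, 0, 0]
    - [0, 0, 0]
    - [0, 0, 0]
    - [0, 0, 0]
    - [0, 0, 0]
    - [0, 0, 0]
    - [0, 0, 0]
    - [0, 0, 0]
    - [0, 0, 0]
  fingers: [0, 0, 0, 0, 0, 0, 0, 0, 0]

```text
time: 23.8
position: [0.7076, 0.0048, 0.1358]
tool_rot: [3.141, -0.064, 0.005]
ft_force: [0.8, 0.1, 1.5]
grip_width: 1.0
grip_force: 0.0
```

Emit:
apply_moves:
  dp:
    - [-0.0015, -0.001, 0.015]
    - [0, 0, 0.009]
    - [0, 0, 0]
    - [0, 0, 0]
    - [0, 0, 0]
    - [0, 0, 0]
    - [0, 0, 0]
    - [0, 0, 0]
    - [0, 0, 0]
    - [0, 0, 0]
  twist:
    - [0, 0, 0]
    - [0, 0, 0]
    - [0, 0, 0]
    - [0, 0, 0]
    - [0, 0, 0]
    - [0, 0, 0]
    - [0, 0, 0]
    - [0, 0, 0]
    - [0, 0, 0]
    - [0, 0, 0]
  fingers: [0, 0, 0.5, 1, 1, 1, 1, 1, 1, 1]
  newtons: 40

```text
time: 24.8
position: [0.705, 0.0067, 0.1096]
tool_rot: [3.141, -0.062, 0.0]
ft_force: [0.5, -0.1, 0.2]
grip_width: 0.351
grip_force: 0.0
```

Emit:
apply_moves:
  dp:
    - [0, 0, 0]
    - [0, 0, 0]
    - [0, 0, 0]
    - [0, 0, 0]
  twist:
    - [0, 0, 0]
    - [0, 0, 0]
    - [0, 0, 0]
    - [0, 0, 0]
  fingers: [1, 1, 1, 1]

```text
time: 25.2
position: [0.7049, 0.0065, 0.1095]
tool_rot: [3.141, -0.062, -0.0]
ft_force: [-0.1, 0.4, 0.6]
grip_width: 0.16
grip_force: 40.0
```

Emit:
apply_moves:
  dp:
    - [0, 0, -0.008]
    - [0, 0, -0.02]
    - [0, 0, -0.03]
    - [0, 0, -0.035]
    - [0, 0, -0.035]
    - [0, 0, -0.03]
    - [0, -0.01, -0.01]
    - [-0.002, -0.025, 0]
    - [-0.005, -0.035, 0]
    - [-0.005, -0.035, 0]
  twist:
    - [0, 0, 0]
    - [0, 0, 0]
    - [0, 0, 0]
    - [0, 0, 0]
    - [0, 0, 0]
    - [0, 0, 0]
    - [0, 0, 0]
    - [0, 0, 0]
    - [0, 0, 0]
    - [0, 0, 0]
  fingers: [1, 1, 1, 1, 1, 1, 1, 1, 1, 1]

```text
time: 26.2
position: [0.6961, 0.1135, 0.2752]
tool_rot: [3.141, -0.062, -0.006]
ft_force: [0.7, -0.1, -6.3]
grip_width: 0.159
grip_force: 40.0
```

Emit:
apply_moves:
  dp:
    - [-0.005, -0.035, 0]
    - [-0.01, -0.03, 0]
    - [-0.03, -0.02, 0]
    - [-0.035, -0.01, 0]
    - [-0.035, -0.01, 0]
    - [-0.035, -0.01, 0]
    - [-0.035, -0.01, 0]
    - [-0.035, -0.01, 0]
    - [-0.03, -0.01, 0]
    - [-0.02, -0.005, 0]
  twist:
    - [0, 0, 0]
    - [0, 0, 0]
    - [0, 0, 0]
    - [0, 0, 0]
    - [0, 0, 0]
    - [0, 0, 0]
    - [0, 0, 0]
    - [0, 0, 0]
    - [0, 0, 0]
    - [0, 0, 0]
  fingers: [1, 1, 1, 1, 1, 1, 1, 1, 1, 1]

```text
time: 27.2
position: [0.429, 0.2745, 0.2759]
tool_rot: [3.14, -0.055, -0.005]
ft_force: [-0.3, -0.7, -5.2]
grip_width: 0.158
grip_force: 40.0
```

Emit:
apply_moves:
  dp:
    - [0, 0, 0]
    - [0, 0, 0]
    - [0, 0, 0]
  twist:
    - [0, 0, 0]
    - [0, 0, 0]
    - [0, 0, 0]
  fingers: [1, 1, 1]

```text
time: 27.5
position: [0.4334, 0.272, 0.2767]
tool_rot: [3.14, -0.063, -0.001]
ft_force: [0.7, -0.8, -5.9]
grip_width: 0.155
grip_force: 40.0
```

Emit:
apply_moves:
  dp:
    - [-0.009, -0.007, 0.01]
    - [-0.0076, -0.0064, 0.02]
    - [0, 0, 0.03]
    - [0, 0, 0.03]
    - [0, 0, 0.03]
    - [0, 0, 0.02]
    - [0, 0, 0.01]
    - [0, 0, 0]
    - [0, 0, 0]
    - [0, 0, 0]
  twist:
    - [0, 0, 0]
    - [0, 0, 0]
    - [0, 0, 0]
    - [0, 0, 0]
    - [0, 0, 0]
    - [0, 0, 0]
    - [0, 0, 0]
    - [0, 0, 0]
    - [0, 0, 0]
    - [0, 0, 0]
  fingers: [1, 1, 1, 1, 1, 1, 1, 1, 1, 1]

```text
time: 28.5
position: [0.418, 0.2874, 0.1288]
tool_rot: [-3.14, 0.062, -0.003]
ft_force: [0.1, 0.8, -5.6]
grip_width: 0.158
grip_force: 40.0
```

Emit:
apply_moves:
  dp:
    - [-0.0005, 0.001, 0.004]
    - [0, 0, 0.004]
    - [0, 0, 0.004]
    - [0, 0, 0.003]
    - [0, 0, 0]
    - [0, 0, 0]
  twist:
    - [0, 0, 0]
    - [0, 0, 0]
    - [0, 0, 0]
    - [0, 0, 0]
    - [0, 0, 0]
    - [0, 0, 0]
  fingers: [1, 1, 1, 1, 1, 1]

```text
time: 29.1
position: [0.4166, 0.2856, 0.1124]
tool_rot: [3.141, -0.062, -0.0]
ft_force: [-0.1, 0.3, -5.6]
grip_width: 0.158
grip_force: 40.0
```

Emit:
apply_moves:
  dp:
    - [0, 0, 0.0015]
    - [0, 0, 0]
  twist:
    - [0, 0, 0]
    - [0, 0, 0]
  fingers: [1, 1]

```text
time: 29.3
position: [0.4171, 0.286, 0.1115]
tool_rot: [-3.14, 0.062, -0.002]
ft_force: [-0.1, -0.9, -2.3]
grip_width: 0.159
grip_force: 40.0
```

Emit:
apply_moves:
  dp:
    - [0, 0, 0.001]
    - [0, 0, 0]
    - [0, 0, 0]
    - [0, 0, 0]
    - [0, 0, 0]
    - [0, 0, 0]
    - [0, 0, 0]
    - [0, 0, -0.02]
    - [0, 0, -0.04]
    - [0, 0, -0.045]
  twist:
    - [0, 0, 0]
    - [0, 0, 0]
    - [0, 0, 0]
    - [0, 0, 0]
    - [0, 0, 0]
    - [0, 0, 0]
    - [0, 0, 0]
    - [0, 0, 0]
    - [0, 0, 0]
    - [0, 0, 0]
  fingers: [1, 0, 0, 0, 0, 0, 0, 0, 0, 0]

```text
time: 30.3
position: [0.4156, 0.2851, 0.2152]
tool_rot: [3.14, -0.061, -0.004]
ft_force: [0.1, 0.5, 0.5]
grip_width: 0.895
grip_force: 0.0
```

Emit:
apply_moves:
  dp:
    - [0, 0, -0.045]
    - [0, 0, -0.045]
    - [0.01, 0.03, -0.03]
    - [0.01, 0.04, 0]
    - [0.01, 0.04, 0]
    - [0.01, 0.04, 0]
    - [0, 0, 0]
    - [0, 0, 0]
  twist:
    - [0, 0, 0]
    - [0, 0, 0]
    - [0, 0, 0]
    - [0, 0, 0]
    - [0, 0, 0]
    - [0, 0, 0]
    - [0, 0, 0]
    - [0, 0, 0]
  fingers: [0, 0, 0, 0, 0, 0, 0, 0]

```text
time: 31.1
position: [0.4509, 0.1334, 0.3349]
tool_rot: [-3.141, 0.066, 0.0]
ft_force: [0.3, -0.2, 0.6]
grip_width: 1.002
grip_force: 0.0
```

```bash
python3 - <<'E'
from h import *
s=get_image("scene")[:,:,::-1]
print(ctrl.get_state()["position"])
cv2.imwrite("pics/end.png",cv2.convertScaleAbs(cv2.resize(s[120:345,190:490],(800,600),interpolation=cv2.INTER_CUBIC),alpha=1.3))
E
```

```text
[0.4505169  0.13483975 0.33501985]
```

View pics/end.png

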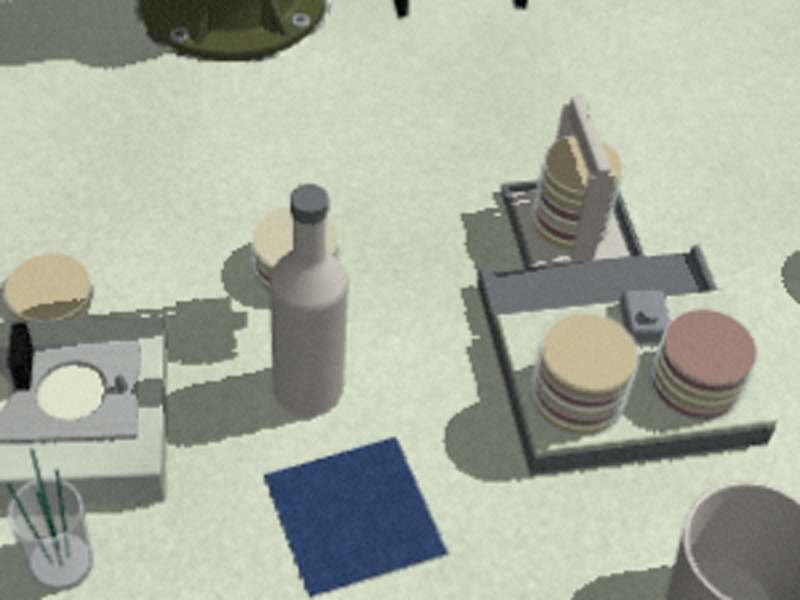

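The caddy is upright in the tray near (575, 200), with its handle running the same way as before. The plate lies on the pins at the left, and the bystanders are where they were.

```bash
python3 -c "
from bench import ctrl
print(ctrl.close_job())"
```

```text
the job is handed in; nothing more can be done
None
```

The job is done and handed in at about 31 s: the plate is flush over both pins, the caddy is flat in its tray with the handle the same way as before, and no bystander looks moved in the camera pictures.

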